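# Swap the bell and the parts box on their colour-coded stands

## Task

The green bell has been left on the blue stand and the blue parts box on the green stand: swap them, so that each lies on the stand of its own colour. Set each down, without dropping it, flat on its sloping deck, base down, midway between the deck's sides and close to the lip at the low end, with the box lengthwise up the slope; the spare yellow stand may be used for parking but must be empty at the end. Leave everything else on the flap where it is.

Things in the scene. Friction and masses are not known exactly. Their poses are not given: they have to be found in the camera images.
- bell: Green plastic bicycle bell: dome 54 mm across on a black foot 44 mm across, 8 mm high; 44 mm high in all. The green skirt is upright from 8 to 28 mm above the underside, then domed. Origin: centre of the underside; z out through the dome's top. Small black thumb tab sticks out 9 mm on the +x side. 50 to 100 g. Starts flat on the blue stand's deck, close to its lip
- parts_box: Translucent blue pill-shaped parts box (closed), 84 mm long with round ends, 38 mm wide, 32 mm high. Origin: centre of the underside; x along its length, z out of its top. 70 to 140 g. It starts on the green stand, lengthwise up the slope, close to the lip
- deck_green: Deck of a fixed sheet-metal stand, green: a plate 100 mm (up the slope) x 70 mm, sloping 25 degrees, low end towards the robot; the bell's proper place. Origin: centre of the upper face, 106 mm above the flap; x up the slope, y across, z square out of the face. A lip across the low end (inner face at x = -45 mm, 5 mm thick) rises 10 mm above the face; no other walls
- deck_blue: Deck of a fixed sheet-metal stand, blue: a plate 100 mm (up the slope) x 70 mm, sloping 25 degrees, low end towards the robot; the parts box's proper place. Origin: centre of the upper face, 106 mm above the flap; x up the slope, y across, z square out of the face. A lip across the low end (inner face at x = -45 mm, 5 mm thick) rises 10 mm above the face; no other walls
- deck_spare: Deck of a fixed sheet-metal stand, yellow: a plate 100 mm (up the slope) x 70 mm, sloping 25 degrees, low end towards the robot; empty at the start. Origin: centre of the upper face, 106 mm above the flap; x up the slope, y across, z square out of the face. A lip across the low end (inner face at x = -45 mm, 5 mm thick) rises 10 mm above the face; no other walls
- rack: Fixed rack under the three stands (130 mm apart): grey tray 190 x 450 x 6 mm, and a white lamp bar along y above the stands, at x 4 to 28 mm, z 237 to 257 mm, on posts at y = -215 and 215 mm. It blocks a tool coming straight down on a stand: come tilted, square to the deck. Origin: on the flap, below the middle deck's centre; x away from the robot, z up
- tire_lever: Bystander, not to be moved: red steel tire lever, about 130 x 16 x 8 mm, lying on the rack's base tray in front of the stands, along the tray. Origin: centre of the underside
- adjuster: Bystander, not to be moved: small steel brake adjuster, 16 mm across and 26 mm high, upright on the base tray in a gap between two stands. Origin: centre of the underside
- spanner: Bystander, not to be moved: chrome spanner, 160 mm long, lying flat on the flap to the left of the rack. Origin: its underside, at mid-length
- grease_tin: Bystander, not to be moved: round grease tin with yellow lid, 66 mm across, 55 mm high, to the left of the rack. Origin: centre of the underside
- oil_bottle: Bystander, not to be moved: black oil bottle with red cap, 44 mm across, 120 mm high, to the right of the rack. Origin: centre of the underside
- tape_roll: Bystander, not to be moved: orange roll of tape lying flat, 90 mm across, 20 mm high, on the right, nearer the robot. Origin: centre of the underside
Things that resemble listed ones, but are neither listed nor needed, are in the scene too. There is more than one size of the bell; the one meant has the size given above. There is more than one size of the parts_box; the job needs the smaller.

How it is judged:
At the end, for the whole second after the job is handed in: Bell on the green deck, box on the blue deck, base down and flat (0.15 rad, underside within 6 mm of the face), released, still, within 18 mm of the middle line; origin at deck x -26 to 4 mm (bell), -12 to 18 mm (box); box within 0.3 rad of the slope's line. Bystanders within 20 mm (x of bell in the frame of deck_green between -0.026 and 0.004 m and y of bell in the frame of deck_green between -0.018 and 0.018 m and z of bell in the frame of deck_green between -0.006 and 0.006 m and angle between the z axis of bell and the z axis of deck_green, either way round below 0.15 rad and linear speed of each of bell, parts_box below 0.02 m/s and angular speed of each of bell, parts_box below 0.3 rad/s and contact force between the fingers and bell below 0.05 N and x of parts_box in the frame of deck_blue between -0.012 and 0.018 m and y of parts_box in the frame of deck_blue between -0.018 and 0.018 m and z of parts_box in the frame of deck_blue between -0.006 and 0.006 m and angle between the z axis of parts_box and the z axis of deck_blue, either way round below 0.15 rad and contact force between the fingers and parts_box below 0.05 N and angle between the x axis of parts_box and the x axis of deck_blue, either way round below 0.3 rad); the robot touches nothing.
It fails at once if the bell is dropped or thrown (moves faster than 0.6 m/s while no finger touches it) (linear speed of bell above 0.6 m/s and contact force between the fingers and bell below 0.05 N).
It fails at once if the parts box is dropped or thrown (moves faster than 0.6 m/s while no finger touches it) (linear speed of parts_box above 0.6 m/s and contact force between the fingers and parts_box below 0.05 N).
It fails at once if a bystander is moved by more than 20 mm (distance of any of tire_lever, adjuster, spanner, grease_tin, oil_bottle, tape_roll from where it was at the start of the episode above 0.02 m).
It also fails if it takes over 64 s, if anything falls off the work surface, if the arm or the gripper's body presses on something with over 40 N, if the wrist force passes 120 N, or if a joint passes its speed limit or range.

## Robot

A 6-joint arm with a two-finger parallel gripper is mounted at the origin on the work surface. World frame = base frame: x ahead of the robot, y to its left, z up, the work surface at z = 0. Lengths are in m, angles in rad, forces in N, time in s.
With the tool pointing down it reaches from about 0.35 to 0.925 m from the base axis. Payload 6.4 kg.
Tool frame: the origin (TCP) lies at the very end of the fingers, on their centre line; the grasp point (between the pads) lies ctrl.grasp_offset behind it (ctrl.grasp_offset is the distance from the TCP to the grasp point, in m); z points along the fingers, y is the line along which they close (so a half turn about z gives the same grasp; the last joint's range is limited). The gripper opens to 94 mm and grips with 3 to 60 N. Pads are 16 mm wide; open, the fingers measure 119 mm over their backs; the gripper's body (75 mm by 177 mm) begins 78 mm behind the grasp point.
Start: joints at [1.07, 0.245, 1.558, -0, 1.339, -0.174], TCP at [0.209, 0.616, 0.205] pointing down, gripper open.
Joint ranges: [-3.13, 3.13], [-1.02, 2.26], [0.13, 2.54], [-0.95, 4.09], [0.21, 2.88], [-2.74, 2.74]. Speed limits (rad/s): [2.57, 2.57, 3.14, 3.14, 3.14, 3.14].

## Interface

Orientations are given as a 3x3 rotation matrix whose columns are the frame's x, y, z axes.
In Python, from rig import ctrl, eyes gives the robot as it stands.
- The arm moves only by the tool jog_arm, never from a script. Its argument "moves" is a list of rows, each an object with "grip": the finger opening in m, from 0 to 0.094; "slide": the shift along the tool's x, y, z in m, a list of three; "turn": the turn, a rotation vector about the tool's x, y, z in rad, a list of three. In form: [{"grip": grip, "slide": [tx, ty, tz], "turn": [rx, ry, rz]}, ...]. A call has 1 to 12 rows; each row shifts and turns the commanded pose from where the row before left it, along the tool's axes as they then stand; what a row does not reach is not made up. A row lasts 1/10 s, in which the tool goes at most 50 mm and 8.59 degrees, less where a joint would pass 70% of its speed; a pose out of reach is approached as far as the arm can. A call is refused whole if a number of a shift passes 0.05 or a number of a turn 0.15, either way. A call with a gripper value outside its range is refused whole. The fingers move at their own pace and stop on an object; "grip_force" is the grip in N (left out, the last holds). Time passes only in rows, so rows that do not move let the fingers close. It gives the time, the measured TCP pose, the force, the opening and the grip force at its end, in the units of the state.
- ctrl.get_state(): the state, without advancing time (a new reading comes with each control period).
- eyes.get_image(name): name is "scene" or "top" or "wrist"; returns the picture (420x560x3 uint8, red, green, blue); there is no depth.
- eyes.camera_params(name): a dict with "K" (3x3 intrinsics, pixels), "k1" (the pictures are not rectified: a ray, as slopes to the right and down, at radius r is drawn at 1 + k1 r^2 times it, then the intrinsics apply), "camera_from_world" (4x4, takes a point from world to camera coordinates). Camera axes: x right, y down, z forward; pixel columns grow to the right and rows downward; lengths in m; the calibration is good to about 2 mm. A picture is of the moment at which its call begins: read the wrist's pose just before it. camera_params takes no time and is no camera call; for the wrist camera it gives the pose at the moment of the call.
- ctrl.finish_job(): hands the job in; it is judged then, once.
The state is a dict: "t": time; "joints": joint angles; "dq": joint speeds; "joint_efforts": joint torques, N m; "ee_pos": TCP position; "ee_rot": TCP orientation; "contact_force": force on the tool from outside, world axes, zero at the start; "moment": the same for the moment, N m; "gripper_width": opening from 0.0 (shut) to 1.0 (fully open); "gripper_force": force on a finger pad.
Only numpy, scipy, OpenCV 4.12 (cv2) and the standard library are available. Lean on these libraries where they do the work, as an engineer would, in place of code of your own. Each camera call takes 0.05 s, during which the arm holds its last target. There are 200 camera calls.

## Working session

There is one attempt and no reset: what is moved stays moved. The work goes in short steps, Python scripts to look and compute and a tool call to move; the robot and the scene stay as the last step left them, time stands still between calls to the robot, and variables do not carry over. Pictures are saved under pics/ and viewed, at most 11 in all, crops included, and the job is handed in when it is done.

Besides the shell and the picture viewer there is one more tool, called after "Emit:" as name(argument=value, ...), one argument or row to a line, values as JSON. jog_arm: Moves the arm, as the interface text tells. Its arguments: {"type":"object","properties":{"moves":{"type":"array","items":{"type":"object","properties":{"grip":{"type":"number"},"slide":{"type":"array","items":{"type":"number"}},"turn":{"type":"array","items":{"type":"number"}}}}},"grip_force":{"type":"number"}},"required":["moves"]}

```bash
ls; mkdir -p pics; python3 - <<'E'
from rig import ctrl, eyes
import cv2, numpy as np
for n in ("scene","top"):
    im=eyes.get_image(n); cv2.imwrite(f"pics/{n}0.png",im[:,:,::-1])
    p=eyes.camera_params(n); print(n,p["K"],p["k1"],np.round(p["camera_from_world"],4))
s=ctrl.get_state(); print(s["t"],s["ee_pos"],np.round(s["ee_rot"],3),ctrl.grasp_offset)
E
```

```text
pics
scene [[399.37033025   0.         279.20623492]
 [  0.         399.37033025 208.24297175]
 [  0.           0.           1.        ]] 0.011053464259262248 [[ 0.0295  0.9993 -0.021  -0.0251]
 [ 0.6002 -0.0345 -0.7991 -0.2592]
 [-0.7993  0.011  -0.6008  1.4882]
 [ 0.      0.      0.      1.    ]]
top [[491.26572306   0.         279.5894788 ]
 [  0.         491.26572306 206.49911991]
 [  0.           0.           1.        ]] -0.1065684407142055 [[ 0.0107 -0.9999 -0.0118 -0.0083]
 [-0.9953 -0.0095 -0.0962  0.5583]
 [ 0.0961  0.0127 -0.9953  1.3762]
 [ 0.      0.      0.      1.    ]]
0.1 [0.20840099 0.61513125 0.20449193] [[-0.947  0.321 -0.001]
 [ 0.321  0.947 -0.001]
 [ 0.    -0.002 -1.   ]] 0.0188
```

View pics/scene0.png

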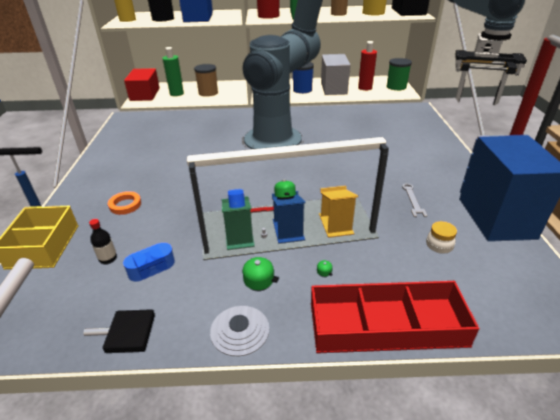

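View pics/top0.png

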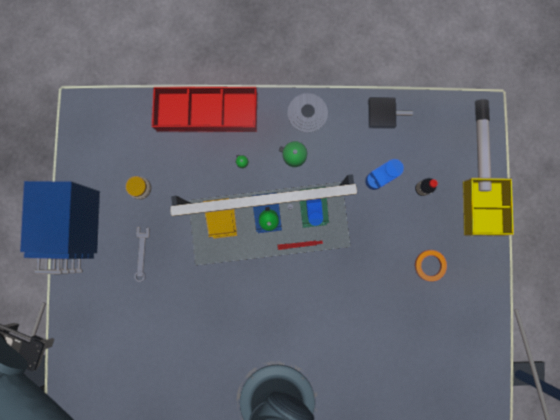

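Candidates:
- **Bell:** top (268,220) on the blue stand, small one at (241,161), large one at (294,153).
- **Box:** (315,212) on the green stand, larger one at (385,174).

By the description I choose the two on the stands. Next I measure the rack and objects, with one close crop to check the choice.

```bash
cat > h.py <<'E'
import numpy as np, cv2
from rig import ctrl, eyes
def ray(p,uv):
    K=p["K"];T=np.array(p["camera_from_world"])
    uv=np.atleast_2d(np.asarray(uv,float))
    d=np.c_[(uv[:,0]-K[0][2])/K[0][0],(uv[:,1]-K[1][2])/K[1][1]]
    u=d.copy()
    for _ in range(10): u=d/(1+p["k1"]*(u**2).sum(1,keepdims=True))
    D=np.c_[u,np.ones(len(u))]@T[:3,:3]
    return -T[:3,:3].T@T[:3,3],D
def onplane(p,uv,pt,n=(0,0,1)):
    o,D=ray(p,uv); n=np.array(n,float)
    return o+D*(((np.array(pt)-o)@n)/(D@n))[:,None]
def onz(p,uv,z): return onplane(p,uv,(0,0,z))
def proj(p,P):
    T=np.array(p["camera_from_world"]);c=np.atleast_2d(P)@T[:3,:3].T+T[:3,3]
    s=c[:,:2]/c[:,2:];s=s*(1+p["k1"]*(s**2).sum(1,keepdims=True))
    K=p["K"];return np.c_[s[:,0]*K[0][0]+K[0][2],s[:,1]*K[1][1]+K[1][2]]
E
python3 - <<'E'
from h import *
p=eyes.camera_params("top"); im=cv2.imread("pics/top0.png"); hsv=cv2.cvtColor(im,cv2.COLOR_BGR2HSV)
# lamp bar
m=((hsv[...,1]<50)&(hsv[...,2]>170)).astype(np.uint8); m[:170]=0;m[225:]=0;m[:,:165]=0;m[:,365:]=0
n,l,st,_=cv2.connectedComponentsWithStats(m); k=1+np.argmax(st[1:,4]); c=np.argwhere(l==k)[:,::-1]
r=cv2.minAreaRect(c.astype(np.float32)); print(r); 
b=onz(p,cv2.boxPoints(r),0.257); print(np.round(b,4))
ctr=b.mean(0); e=max((b[1]-b[0],b[2]-b[1]),key=np.linalg.norm); e=e*np.sign(e[1]); yaw=np.arctan2(-e[0],e[1]); print("bar ctr",ctr,"len",np.linalg.norm(e),"yaw",yaw)
R=np.array([[np.cos(yaw),-np.sin(yaw),0],[np.sin(yaw),np.cos(yaw),0],[0,0,1]])
org=ctr*[1,1,0]-R@[.016,0,0]; print("rack",org)
for i,y in (("green",-.13),("blue",0),("yel",.13)): print(i, org+R@[0,y,.106])
# draw predicted decks on crop
cr=cv2.resize(im[165:275,165:365],None,fx=4,fy=4,interpolation=cv2.INTER_CUBIC)
a=np.radians(25); Rd=R@np.array([[np.cos(a),0,-np.sin(a)],[0,1,0],[np.sin(a),0,np.cos(a)]])
for y in(-.13,0,.13):
    P=(org+R@[0,y,.106])+np.array([[-.05,-.035,0],[.05,-.035,0],[.05,.035,0],[-.05,.035,0]])@Rd.T
    cv2.polylines(cr,[np.int32((proj(p,P)-[165,165])*4+2)],1,(255,255,255),1)
P=org+np.array([[-.095,-.225,.006],[.095,-.225,.006],[.095,.225,.006],[-.095,.225,.006]])@R.T
cv2.polylines(cr,[np.int32((proj(p,P)-[165,165])*4+2)],1,(0,255,255),1)
cv2.imwrite("pics/crop1.png",cr)
E
```

```text
((263.10882568359375, 199.40695190429688), (9.094752311706543, 185.66798400878906), 83.1572265625)
[[ 0.535   0.257   0.257 ]
 [ 0.5925 -0.1853  0.257 ]
 [ 0.5707 -0.1878  0.257 ]
 [ 0.5133  0.2536  0.257 ]]
bar ctr [0.55286855 0.03439174 0.257     ] len 0.4459800942767839 yaw 0.12931602696166122
rack [0.53700214 0.03232845 0.        ]
green [ 0.55376641 -0.09658609  0.106     ]
blue [0.53700214 0.03232845 0.106     ]
yel [0.52023788 0.16124299 0.106     ]
```

View pics/crop1.png

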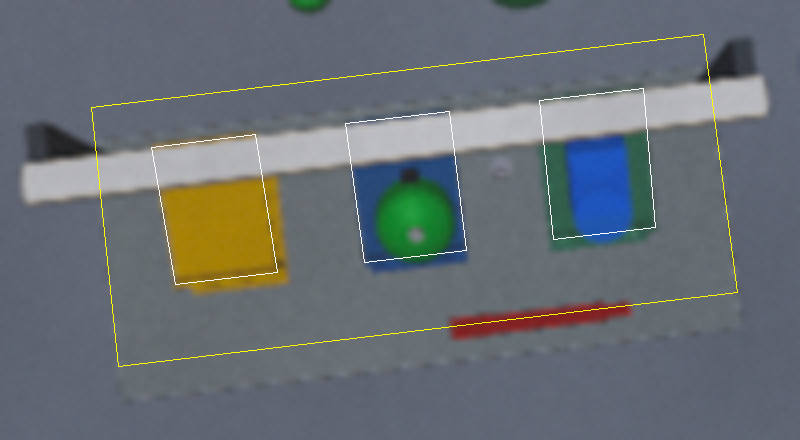

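```bash
cat >> h.py <<'E'
YAW=.1293; ORG=np.array([.5370,.0323,0])
R=np.array([[np.cos(YAW),-np.sin(YAW),0],[np.sin(YAW),np.cos(YAW),0],[0,0,1]])
a=np.radians(25); Rd=R@np.array([[np.cos(a),0,-np.sin(a)],[0,1,0],[np.sin(a),0,np.cos(a)]])
def deck(y,P): return ORG+R@[0,y,.106]+np.atleast_2d(P)@Rd.T
def overlay(name,im,x0,y0,w,h,f,out,bell=None,box=None):
    p=eyes.camera_params(name)
    cr=cv2.resize(im[y0:y0+h,x0:x0+w],None,fx=f,fy=f,interpolation=cv2.INTER_CUBIC)
    def dr(P,c): cv2.polylines(cr,[np.int32((proj(p,P)-[x0,y0]+.5)*f)],1,c,1)
    for y in(-.13,0,.13):
        dr(deck(y,[[-.05,-.035,0],[.05,-.035,0],[.05,.035,0],[-.05,.035,0]]),(255,255,255))
        dr(deck(y,[[-.045,-.035,0],[-.045,.035,0],[-.045,.035,.01],[-.045,-.035,.01]]),(255,0,255))
    t=np.linspace(0,6.28,40)
    if bell:
        for z,r in((.008,.027),(.028,.027),(.044,.002)): dr(deck(bell[0],np.c_[bell[1]+r*np.cos(t),bell[2]+r*np.sin(t),t*0+z]),(0,0,255))
    if box:
        for z in(0,.032): dr(deck(box[0],np.c_[box[1]+.023*np.sign(np.cos(t))+.019*np.cos(t),box[2]+.019*np.sin(t),t*0+z]),(0,255,255))
    for z in(.237,.257): dr(ORG+np.array([[.004,-.223,z],[.028,-.223,z],[.028,.223,z],[.004,.223,z]])@R.T,(0,128,0))
    cv2.imwrite(out,cr)
E
python3 - <<'E'
from h import *
im=cv2.imread("pics/scene0.png")
overlay("scene",im,185,130,210,130,3.8,"pics/crop2.png",(0,-.017,0),(-.13,-.003,0))
E
```

```text
(no output)
```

View pics/crop2.png

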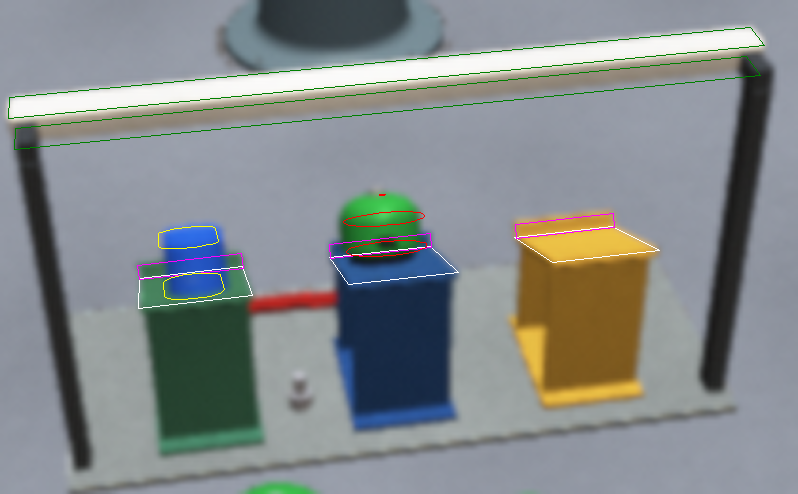

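Both crops confirm it. The correct-size green bell is on the middle (blue) deck, with its tab up the slope. The small box is on the right (green) deck. The decks match the rack pose I found. Next I plan the first reach, square to the deck and closing across it.

```bash
cat >> h.py <<'E'
from scipy.spatial.transform import Rotation as Ro
RT=np.c_[-Rd[:,0],Rd[:,1],-Rd[:,2]]
def need(y,P):
    s=ctrl.get_state();E=np.array(s["ee_rot"]);t=deck(y,P)[0]
    print("t",round(s["t"],2),"target",np.round(t,4),"slide now",np.round(E.T@(t-s["ee_pos"]),4),"slide after turn",np.round(RT.T@(t-s["ee_pos"]),4),"turn",np.round(Ro.from_matrix(E.T@RT).as_rotvec(),4))
def where(y):
    s=ctrl.get_state();print("TCP in deck",np.round(Rd.T@(np.array(s["ee_pos"])-deck(y,[0,0,0])[0]),4),"w",round(s["gripper_width"]*94,1),"f",np.round(s["contact_force"],1))
E
python3 -c "
from h import *
need(0,[-.017,0,.104])"
```

```text
t 0.1 target [0.4781 0.0246 0.1931] slide now [-0.445  -0.4726  0.0121] slide after turn [-0.1686 -0.6203  0.0912] turn [-0.1011 -0.4294 -0.4485]
```

Emit:
jog_arm(
  moves=[
    {"turn": [-0.02,-0.086,-0.09]},
    {"turn": [-0.02,-0.086,-0.09]},
    {"turn": [-0.02,-0.086,-0.09]},
    {"turn": [-0.02,-0.086,-0.09]},
    {"turn": [-0.02,-0.086,-0.09]},
    {"slide": [0,-0.03,0]},
    {"slide": [0,-0.04,0]},
    {"slide": [0,-0.04,0]},
    {"slide": [0,-0.04,0]},
    {"slide": [0,-0.04,0]},
    {"slide": [0,-0.04,0]},
    {"slide": [0,-0.04,0]},
  ],
  grip_force=20,
)

```text
schema error: expected keys grip, slide, turn
```

Emit:
jog_arm(
  moves=[
    {"slide": [-0.018,-0.035,0.009]},
    {"slide": [-0.018,-0.035,0.009]},
    {"slide": [-0.018,-0.035,0.009]},
    {"slide": [-0.018,-0.035,0.009]},
    {"slide": [-0.018,-0.035,0.009]},
    {"slide": [-0.018,-0.035,0.009]},
    {"slide": [-0.018,-0.035,0.009]},
    {"slide": [-0.018,-0.035,0.009]},
    {"slide": [-0.018,-0.035,0.009]},
    {"slide": [-0.007,-0.02,0.005]},
    {},
    {},
  ],
)

```text
schema error: expected keys grip, slide, turn
```

```bash
python3 -c "
from h import *
need(0,[-.017,0,.104]); where(0)
im=eyes.get_image('wrist')[:,:,::-1].copy(); cv2.imwrite('pics/w1raw.png',im)
overlay('wrist',im,0,0,560,420,1.4,'pics/w1.png',(0,-.017,0),(-.13,-.003,0))"
```

```text
t 0.1 target [0.4781 0.0246 0.1931] slide now [-0.445  -0.4726  0.0121] slide after turn [-0.1686 -0.6203  0.0912] turn [-0.1011 -0.4294 -0.4485]
TCP in deck [-0.1856  0.6203  0.1952] w 93.8 f [ 0.4 -0.  -0.3]
```

View pics/w1.png

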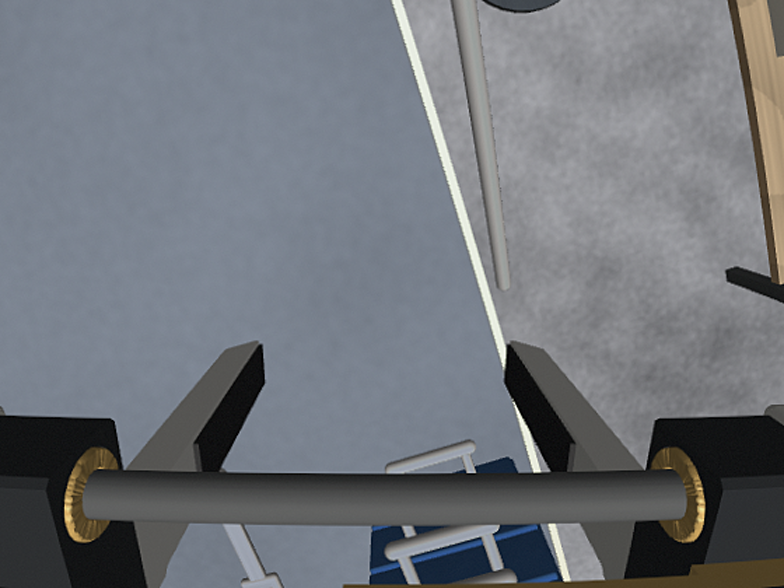

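Nothing moved, because every row needs all three keys. The wrist view shows only the flap edge, with the fingertips at about (185,250) and (360,250). I'll resend the moves in full.

Emit:
jog_arm(
  moves=[
    {"grip": 0.094,"slide": [0,0,0],"turn": [-0.02,-0.086,-0.09]},
    {"grip": 0.094,"slide": [0,0,0],"turn": [-0.02,-0.086,-0.09]},
    {"grip": 0.094,"slide": [0,0,0],"turn": [-0.02,-0.086,-0.09]},
    {"grip": 0.094,"slide": [0,0,0],"turn": [-0.02,-0.086,-0.09]},
    {"grip": 0.094,"slide": [0,0,0],"turn": [-0.02,-0.086,-0.09]},
    {"grip": 0.094,"slide": [0,-0.03,0],"turn": [0,0,0]},
    {"grip": 0.094,"slide": [0,-0.04,0],"turn": [0,0,0]},
    {"grip": 0.094,"slide": [0,-0.04,0],"turn": [0,0,0]},
    {"grip": 0.094,"slide": [0,-0.04,0],"turn": [0,0,0]},
    {"grip": 0.094,"slide": [0,-0.04,0],"turn": [0,0,0]},
    {"grip": 0.094,"slide": [0,-0.04,0],"turn": [0,0,0]},
    {"grip": 0.094,"slide": [0,-0.04,0],"turn": [0,0,0]},
  ],
  grip_force=20,
)

```text
t: 1.35
ee_pos: [0.2435, 0.3464, 0.205]
ee_rot: [[-0.898, -0.131, 0.42], [-0.119, 0.991, 0.055], [-0.424, -0.001, -0.906]]
contact_force: [0.5, -0.2, 0.3]
gripper_width: 1.003
gripper_force: 0.0
```

```bash
python3 -c "
from h import *
need(0,[-.017,0,.104]); where(0)"
```

```text
t 1.35 target [0.4781 0.0246 0.1931] slide now [-0.1674 -0.3498  0.0916] slide after turn [-0.1683 -0.3494  0.0916] turn [0.0003 0.001  0.0023]
TCP in deck [-0.1853  0.3494  0.1956] w 94.2 f [ 0.5 -0.2  0.3]
```

Emit:
jog_arm(
  moves=[
    {"grip": 0.094,"slide": [-0.017,-0.035,0.009],"turn": [0,0,0]},
    {"grip": 0.094,"slide": [-0.017,-0.035,0.009],"turn": [0,0,0]},
    {"grip": 0.094,"slide": [-0.017,-0.035,0.009],"turn": [0,0,0]},
    {"grip": 0.094,"slide": [-0.017,-0.035,0.009],"turn": [0,0,0]},
    {"grip": 0.094,"slide": [-0.017,-0.035,0.009],"turn": [0,0,0]},
    {"grip": 0.094,"slide": [-0.017,-0.035,0.009],"turn": [0,0,0]},
    {"grip": 0.094,"slide": [-0.017,-0.035,0.009],"turn": [0,0,0]},
    {"grip": 0.094,"slide": [-0.017,-0.035,0.009],"turn": [0,0,0]},
    {"grip": 0.094,"slide": [-0.017,-0.035,0.009],"turn": [0,0,0]},
    {"grip": 0.094,"slide": [-0.015,-0.03,0.009],"turn": [0,0,0]},
    {"grip": 0.094,"slide": [0,0,0],"turn": [0,0,0]},
    {"grip": 0.094,"slide": [0,0,0],"turn": [0,0,0]},
  ],
)

```text
t: 2.55
ee_pos: [0.4771, 0.0302, 0.1946]
ee_rot: [[-0.899, -0.129, 0.419], [-0.116, 0.992, 0.055], [-0.422, 0.001, -0.906]]
contact_force: [-0.3, 0.6, -0.3]
gripper_width: 0.999
gripper_force: 0.0
```

```bash
python3 -c "
from h import *
need(0,[-.017,0,.104]); where(0)
im=eyes.get_image('wrist')[:,:,::-1].copy(); cv2.imwrite('pics/w2raw.png',im)
overlay('wrist',im,0,0,560,420,1.4,'pics/w2.png',(0,-.017,0),(-.13,-.003,0))"
```

```text
t 2.55 target [0.4781 0.0246 0.1931] slide now [ 0.0004 -0.0057  0.0015] slide after turn [ 0.0004 -0.0057  0.0015] turn [ 0.0006 -0.0002 -0.0005]
TCP in deck [-0.0166  0.0057  0.1055] w 93.9 f [-0.3  0.6 -0.3]
```

View pics/w2.png

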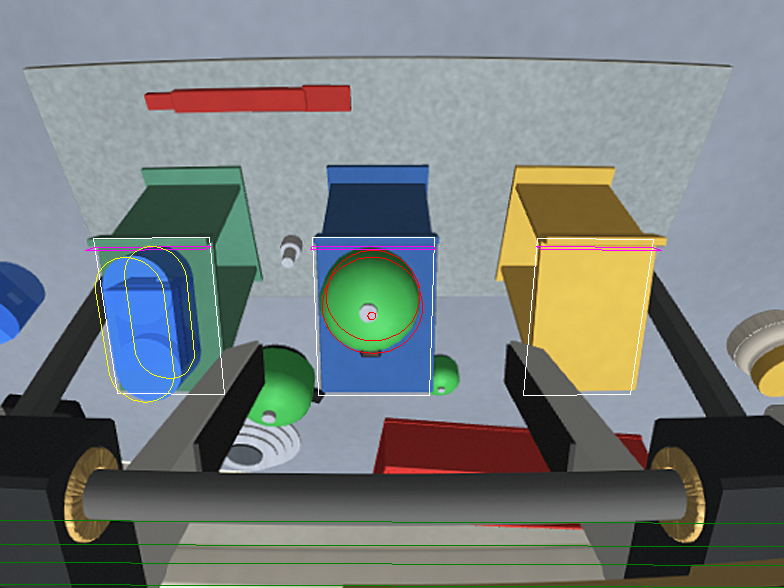

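The wrist view shows the blue deck centred, with the bell at about (370,300) and its tab up the slope. The box is at about (148,322), roughly 3 mm to the +y side. The decks agree with the overlay within about 1–2 mm. I'm descending on the bell.

Emit:
jog_arm(
  moves=[
    {"grip": 0.094,"slide": [0.001,-0.0065,0.02],"turn": [0,0,0]},
    {"grip": 0.094,"slide": [0,0,0.03],"turn": [0,0,0]},
    {"grip": 0.094,"slide": [0,0,0.025],"turn": [0,0,0]},
    {"grip": 0.094,"slide": [0,0,0.015],"turn": [0,0,0]},
    {"grip": 0.094,"slide": [0,0,0.01],"turn": [0,0,0]},
    {"grip": 0.094,"slide": [0,0,0],"turn": [0,0,0]},
    {"grip": 0.094,"slide": [0,0,0],"turn": [0,0,0]},
  ],
)

```text
t: 3.3
ee_pos: [0.519, 0.0306, 0.1045]
ee_rot: [[-0.898, -0.132, 0.42], [-0.12, 0.991, 0.056], [-0.424, -0.0, -0.906]]
contact_force: [0.2, 0.1, 0.1]
gripper_width: 0.997
gripper_force: 0.0
```

Emit:
jog_arm(
  moves=[
    {"grip": 0.065,"slide": [0,0,0],"turn": [0,0,0]},
    {"grip": 0.06,"slide": [0,0,0],"turn": [0,0,0]},
    {"grip": 0.056,"slide": [0,0,0],"turn": [0,0,0]},
    {"grip": 0.045,"slide": [0,0,0],"turn": [0,0,0]},
    {"grip": 0.045,"slide": [0,0,0],"turn": [0,0,0]},
    {"grip": 0.045,"slide": [0,0,0],"turn": [0,0,0]},
    {"grip": 0.045,"slide": [0,0,0],"turn": [0,0,0]},
    {"grip": 0.045,"slide": [0,0,0],"turn": [0,0,0]},
  ],
)

```text
t: 4.1
ee_pos: [0.5195, 0.0294, 0.1044]
ee_rot: [[-0.898, -0.13, 0.42], [-0.118, 0.991, 0.055], [-0.424, -0.0, -0.906]]
contact_force: [-1.6, -0.8, 2.3]
gripper_width: 0.568
gripper_force: 20.0
```

```bash
python3 -c "
from h import *
where(0)"
```

```text
TCP in deck [-0.0168 -0.0006  0.006 ] w 53.4 f [-1.6 -0.8  2.3]
```

Emit:
jog_arm(
  moves=[
    {"grip": 0.045,"slide": [0,0,-0.01],"turn": [0,0,0]},
    {"grip": 0.045,"slide": [0,0,-0.025],"turn": [0,0,0]},
    {"grip": 0.045,"slide": [0,0,-0.035],"turn": [0,0,0]},
    {"grip": 0.045,"slide": [0,0.02,-0.01],"turn": [0,0,0]},
    {"grip": 0.045,"slide": [0,0.03,0],"turn": [0,0,0]},
    {"grip": 0.045,"slide": [0,0.03,0],"turn": [0,0,0]},
    {"grip": 0.045,"slide": [0,0.03,0],"turn": [0,0,0]},
    {"grip": 0.045,"slide": [0,0.02,0.01],"turn": [0,0,0]},
    {"grip": 0.045,"slide": [0,0,0.02],"turn": [0,0,0]},
    {"grip": 0.045,"slide": [0,0,0.02],"turn": [0,0,0]},
    {"grip": 0.045,"slide": [0,0,0],"turn": [0,0,0]},
    {"grip": 0.045,"slide": [0,0,0],"turn": [0,0,0]},
  ],
)

```text
t: 5.3
ee_pos: [0.4894, 0.1568, 0.1309]
ee_rot: [[-0.899, -0.13, 0.419], [-0.118, 0.991, 0.055], [-0.422, 0.0, -0.906]]
contact_force: [0.8, -0.2, 0.1]
gripper_width: 0.567
gripper_force: 20.0
```

```bash
python3 -c "
from h import *
where(.13)
im=eyes.get_image('wrist')[:,:,::-1].copy(); cv2.imwrite('pics/w3raw.png',im)
overlay('wrist',im,0,0,560,420,1.4,'pics/w3.png',(.13,-.017,0),(-.13,-.003,0.003))"
```

```text
TCP in deck [-0.0177 -0.0004  0.0358] w 53.3 f [ 0.8 -0.2  0.1]
```

View pics/w3.png

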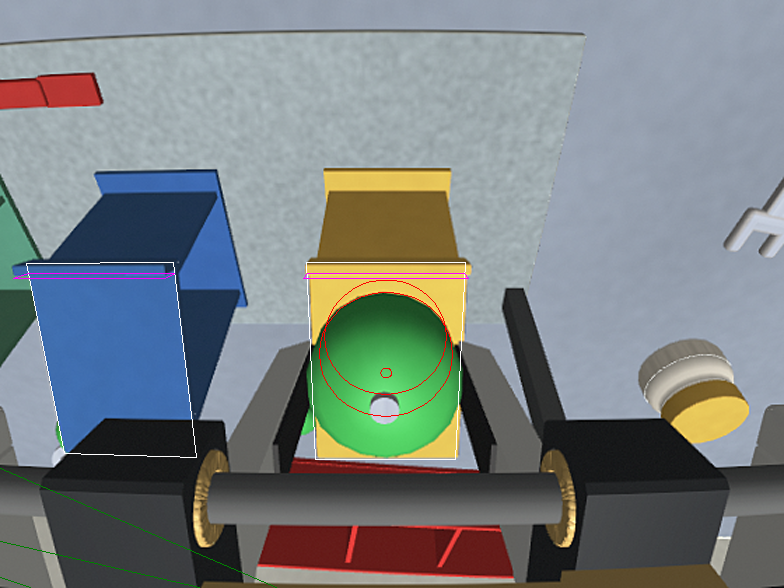

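The bell is held upright above the yellow deck, around (385,375), and centred. I'm lowering it with a 3 mm shift up the slope to clear the lip.

Emit:
jog_arm(
  moves=[
    {"grip": 0.045,"slide": [-0.003,0,0.012],"turn": [0,0,0]},
    {"grip": 0.045,"slide": [0,0,0.01],"turn": [0,0,0]},
    {"grip": 0.045,"slide": [0,0,0.004],"turn": [0,0,0]},
    {"grip": 0.045,"slide": [0,0,0.003],"turn": [0,0,0]},
    {"grip": 0.045,"slide": [0,0,0.0005],"turn": [0,0,0]},
    {"grip": 0.045,"slide": [0,0,0],"turn": [0,0,0]},
    {"grip": 0.045,"slide": [0,0,0],"turn": [0,0,0]},
  ],
)

```text
t: 6.05
ee_pos: [0.505, 0.1588, 0.1062]
ee_rot: [[-0.898, -0.13, 0.421], [-0.118, 0.991, 0.055], [-0.424, -0.0, -0.906]]
contact_force: [-0.1, -0.3, 0.2]
gripper_width: 0.569
gripper_force: 20.0
```

```bash
python3 -c "
from h import *
where(.13)"
```

```text
TCP in deck [-0.0139 -0.0004  0.0067] w 53.5 f [-0.1 -0.3  0.2]
```

Emit:
jog_arm(
  moves=[
    {"grip": 0.045,"slide": [0,0,0.001],"turn": [0,0,0]},
    {"grip": 0.045,"slide": [0,0,0],"turn": [0,0,0]},
    {"grip": 0.056,"slide": [0,0,0],"turn": [0,0,0]},
    {"grip": 0.06,"slide": [0,0,0],"turn": [0,0,0]},
    {"grip": 0.075,"slide": [0,0,0],"turn": [0,0,0]},
    {"grip": 0.085,"slide": [0,0,0],"turn": [0,0,0]},
    {"grip": 0.09,"slide": [0,0,0],"turn": [0,0,0]},
    {"grip": 0.094,"slide": [0,0,-0.02],"turn": [0,0,0]},
    {"grip": 0.094,"slide": [0,0,-0.04],"turn": [0,0,0]},
    {"grip": 0.094,"slide": [0,0,-0.04],"turn": [0,0,0]},
    {"grip": 0.094,"slide": [-0.005,-0.03,0],"turn": [0,0,0]},
    {"grip": 0.094,"slide": [-0.005,-0.03,0],"turn": [0,0,0]},
  ],
)

```text
t: 7.25
ee_pos: [0.4807, 0.095, 0.2021]
ee_rot: [[-0.896, -0.133, 0.424], [-0.12, 0.991, 0.056], [-0.428, -0.001, -0.904]]
contact_force: [0.2, -0.1, -0.0]
gripper_width: 1.004
gripper_force: 0.0
```

Emit:
jog_arm(
  moves=[
    {"grip": 0.094,"slide": [0,-0.035,0],"turn": [0,0,0]},
    {"grip": 0.094,"slide": [0,-0.035,0],"turn": [0,0,0]},
    {"grip": 0.094,"slide": [0,-0.035,0],"turn": [0,0,0]},
    {"grip": 0.094,"slide": [0,-0.035,0],"turn": [0,0,0]},
    {"grip": 0.094,"slide": [0,-0.035,0],"turn": [0,0,0]},
    {"grip": 0.094,"slide": [0,-0.022,0],"turn": [0,0,0]},
    {"grip": 0.094,"slide": [0,0,0],"turn": [0,0,0]},
    {"grip": 0.094,"slide": [0,0,0],"turn": [0,0,0]},
  ],
)

```text
t: 8.05
ee_pos: [0.5056, -0.1002, 0.1996]
ee_rot: [[-0.898, -0.129, 0.42], [-0.117, 0.992, 0.055], [-0.423, 0.001, -0.906]]
contact_force: [-0.1, 0.2, -0.3]
gripper_width: 1.004
gripper_force: 0.0
```

```bash
python3 -c "
from h import *
where(-.13)
im=eyes.get_image('wrist')[:,:,::-1].copy(); cv2.imwrite('pics/w4raw.png',im)
overlay('wrist',im,0,0,560,420,1.4,'pics/w4.png',(.13,-.015,0),(-.13,-.003,0.003))"
```

```text
TCP in deck [-0.0042  0.0026  0.1052] w 94.4 f [-0.1  0.2 -0.3]
```

View pics/w4.png

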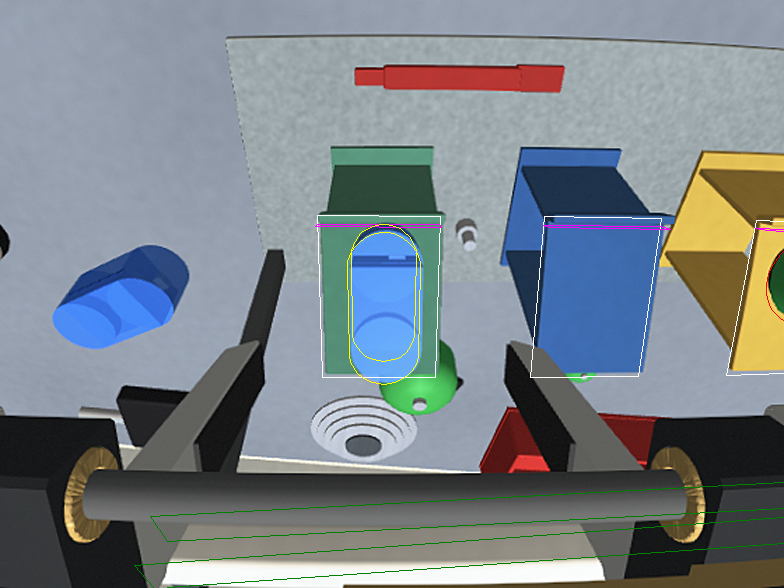

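The box, around (385,300), matches the overlay on the green deck. I'm descending with the fingers part-closed, because a lamp post is near the left finger.

Emit:
jog_arm(
  moves=[
    {"grip": 0.07,"slide": [0,0,0.02],"turn": [0,0,0]},
    {"grip": 0.07,"slide": [0,0,0.03],"turn": [0,0,0]},
    {"grip": 0.07,"slide": [0,0,0.025],"turn": [0,0,0]},
    {"grip": 0.07,"slide": [0,0,0.015],"turn": [0,0,0]},
    {"grip": 0.07,"slide": [0,0,0.009],"turn": [0,0,0]},
    {"grip": 0.07,"slide": [0,0,0],"turn": [0,0,0]},
    {"grip": 0.05,"slide": [0,0,0],"turn": [0,0,0]},
    {"grip": 0.044,"slide": [0,0,0],"turn": [0,0,0]},
    {"grip": 0.04,"slide": [0,0,0],"turn": [0,0,0]},
    {"grip": 0.03,"slide": [0,0,0],"turn": [0,0,0]},
    {"grip": 0.03,"slide": [0,0,0],"turn": [0,0,0]},
    {"grip": 0.03,"slide": [0,0,0],"turn": [0,0,0]},
  ],
)

```text
t: 9.3
ee_pos: [0.5475, -0.0949, 0.1107]
ee_rot: [[-0.898, -0.13, 0.42], [-0.118, 0.991, 0.055], [-0.424, -0.0, -0.906]]
contact_force: [-3.6, 0.3, 5.1]
gripper_width: 0.404
gripper_force: 20.0
```

```bash
python3 -c "
from h import *
where(-.13)"
```

```text
TCP in deck [-0.0035  0.0025  0.0068] w 38.0 f [-3.6  0.3  5.1]
```

Emit:
jog_arm(
  moves=[
    {"grip": 0.03,"slide": [0,0,-0.01],"turn": [0,0,0]},
    {"grip": 0.03,"slide": [0,0,-0.025],"turn": [0,0,0]},
    {"grip": 0.03,"slide": [0,0,-0.035],"turn": [0,0,0]},
    {"grip": 0.03,"slide": [-0.005,0.0175,-0.01],"turn": [0,0,0]},
    {"grip": 0.03,"slide": [0,0.03,0],"turn": [0,0,0]},
    {"grip": 0.03,"slide": [0,0.03,0],"turn": [0,0,0]},
    {"grip": 0.03,"slide": [0,0.03,0],"turn": [0,0,0]},
    {"grip": 0.03,"slide": [0,0.02,0.01],"turn": [0,0,0]},
    {"grip": 0.03,"slide": [0,0,0.02],"turn": [0,0,0]},
    {"grip": 0.03,"slide": [0,0,0.02],"turn": [0,0,0]},
    {"grip": 0.03,"slide": [0,0,0],"turn": [0,0,0]},
    {"grip": 0.03,"slide": [0,0,0],"turn": [0,0,0]},
  ],
)

```text
t: 10.5
ee_pos: [0.5222, 0.0304, 0.1394]
ee_rot: [[-0.898, -0.13, 0.419], [-0.118, 0.991, 0.055], [-0.423, 0.0, -0.906]]
contact_force: [0.6, 0.4, -0.4]
gripper_width: 0.405
gripper_force: 20.0
```

```bash
python3 -c "
from h import *
where(0)
im=eyes.get_image('wrist')[:,:,::-1].copy(); cv2.imwrite('pics/w5raw.png',im)
overlay('wrist',im,0,0,560,420,1.4,'pics/w5.png',(.13,-.015,0),(0,.0018,0))"
```

```text
TCP in deck [0.0006 0.0001 0.0366] w 38.1 f [ 0.6  0.4 -0.4]
```

View pics/w5.png

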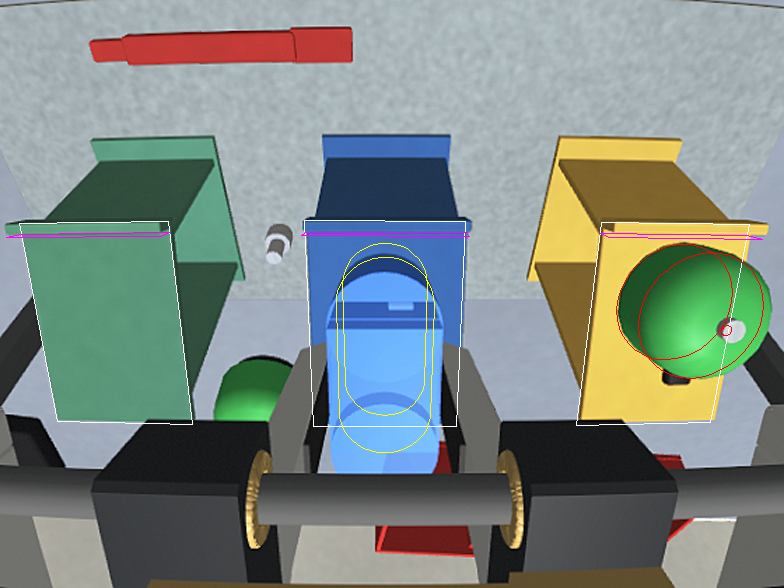

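The box is held square above the blue deck, around (385,370). The bell stands on the yellow deck at about (695,310), as expected. I'm lowering and releasing the box.

Emit:
jog_arm(
  moves=[
    {"grip": 0.03,"slide": [-0.001,0,0.012],"turn": [0,0,0]},
    {"grip": 0.03,"slide": [0,0,0.01],"turn": [0,0,0]},
    {"grip": 0.03,"slide": [0,0,0.004],"turn": [0,0,0]},
    {"grip": 0.03,"slide": [0,0,0.003],"turn": [0,0,0]},
    {"grip": 0.03,"slide": [0,0,0.001],"turn": [0,0,0]},
    {"grip": 0.03,"slide": [0,0,0],"turn": [0,0,0]},
    {"grip": 0.03,"slide": [0,0,0],"turn": [0,0,0]},
  ],
)

```text
t: 11.25
ee_pos: [0.5359, 0.0321, 0.1131]
ee_rot: [[-0.898, -0.131, 0.42], [-0.119, 0.991, 0.055], [-0.423, -0.0, -0.906]]
contact_force: [-5.5, -0.9, 2.3]
gripper_width: 0.4
gripper_force: 20.0
```

```bash
python3 -c "
from h import *
where(0)"
```

```text
TCP in deck [ 0.002  -0.      0.0069] w 37.6 f [-5.5 -0.9  2.3]
```

Emit:
jog_arm(
  moves=[
    {"grip": 0.04,"slide": [0,0,0],"turn": [0,0,0]},
    {"grip": 0.045,"slide": [0,0,0],"turn": [0,0,0]},
    {"grip": 0.06,"slide": [0,0,0],"turn": [0,0,0]},
    {"grip": 0.065,"slide": [0,0,0],"turn": [0,0,0]},
    {"grip": 0.07,"slide": [0,0,-0.02],"turn": [0,0,0]},
    {"grip": 0.08,"slide": [0,0,-0.04],"turn": [0,0,0]},
    {"grip": 0.09,"slide": [0,0,-0.04],"turn": [0,0,0]},
    {"grip": 0.09,"slide": [0.006,0.03,0],"turn": [0,0,0]},
    {"grip": 0.09,"slide": [0.006,0.035,0],"turn": [0,0,0]},
    {"grip": 0.09,"slide": [0.006,0.035,0],"turn": [0,0,0]},
    {"grip": 0.09,"slide": [0,0.03,0],"turn": [0,0,0]},
    {"grip": 0.09,"slide": [0,0,0],"turn": [0,0,0]},
  ],
)

```text
t: 12.45
ee_pos: [0.4601, 0.1564, 0.1956]
ee_rot: [[-0.897, -0.135, 0.42], [-0.122, 0.991, 0.058], [-0.424, 0.0, -0.906]]
contact_force: [-0.0, 0.7, -1.0]
gripper_width: 0.959
gripper_force: 0.0
```

```bash
python3 - <<'E'
from h import *
where(.13)
p=eyes.camera_params('wrist'); im=eyes.get_image('wrist')[:,:,::-1].copy(); cv2.imwrite('pics/w6raw.png',im)
hsv=cv2.cvtColor(im,cv2.COLOR_BGR2HSV)
def big(m):
    n,l,st,c=cv2.connectedComponentsWithStats(m.astype(np.uint8)); k=1+np.argmax(st[1:,4]); return st[k],c[k],l==k
st,c,m=big((hsv[...,0]>50)&(hsv[...,0]<72)&(hsv[...,1]>130)); print("bell blob",st,c)
# silver apex inside bell
x,y,w,h,_=st; sub=hsv[y:y+h,x:x+w]; st2,c2,_=big(sub[...,1]<60); print(st2)
# ray through bell's outline centre onto plane z=.022 (sphere-ish)
for z,uv in((.02,(x+w/2,y+h/2)),):
    P=onplane(p,uv,deck(.13,[0,0,z])[0],Rd[:,2])[0]; print("bell in yellow deck",Rd.T@(P-deck(.13,[0,0,0])[0]))
E
```

```text
TCP in deck [-0.0167  0.003   0.1067] w 90.2 f [-0.   0.7 -1. ]
bell blob [ 235  180   70   73 3801] [269.57590108 216.02867666]
[ 28  40  13  13 132]
bell in yellow deck [-1.58832154e-02  3.39190959e-05  2.00000000e-02]
```

Emit:
jog_arm(
  moves=[
    {"grip": 0.09,"slide": [0,0,0.02],"turn": [0,0,0]},
    {"grip": 0.09,"slide": [0,0,0.03],"turn": [0,0,0]},
    {"grip": 0.09,"slide": [0,0,0.025],"turn": [0,0,0]},
    {"grip": 0.085,"slide": [0,0,0.015],"turn": [0,0,0]},
    {"grip": 0.08,"slide": [0,0,0.009],"turn": [0,0,0]},
    {"grip": 0.065,"slide": [0,0,0],"turn": [0,0,0]},
    {"grip": 0.06,"slide": [0,0,0],"turn": [0,0,0]},
    {"grip": 0.056,"slide": [0,0,0],"turn": [0,0,0]},
    {"grip": 0.045,"slide": [0,0,0],"turn": [0,0,0]},
    {"grip": 0.045,"slide": [0,0,0],"turn": [0,0,0]},
    {"grip": 0.045,"slide": [0,0,0],"turn": [0,0,0]},
    {"grip": 0.045,"slide": [0,0,0],"turn": [0,0,0]},
  ],
)

```text
t: 13.7
ee_pos: [0.5032, 0.159, 0.107]
ee_rot: [[-0.897, -0.13, 0.422], [-0.118, 0.991, 0.055], [-0.425, -0.001, -0.905]]
contact_force: [-4.6, -2.0, 6.2]
gripper_width: 0.571
gripper_force: 20.0
```

```bash
python3 -c "
from h import *
where(.13)"
```

```text
TCP in deck [-0.0152 -0.      0.0082] w 53.7 f [-4.6 -2.   6.2]
```

Emit:
jog_arm(
  moves=[
    {"grip": 0.045,"slide": [0,0,-0.01],"turn": [0,0,0]},
    {"grip": 0.045,"slide": [0,0,-0.025],"turn": [0,0,0]},
    {"grip": 0.045,"slide": [0,0,-0.035],"turn": [0,0,0]},
    {"grip": 0.045,"slide": [0,-0.02,-0.015],"turn": [0,0,0]},
    {"grip": 0.045,"slide": [0,-0.035,0],"turn": [0,0,0]},
    {"grip": 0.045,"slide": [0,-0.035,0],"turn": [0,0,0]},
    {"grip": 0.045,"slide": [0,-0.035,0],"turn": [0,0,0]},
    {"grip": 0.045,"slide": [0,-0.035,0],"turn": [0,0,0]},
    {"grip": 0.045,"slide": [0,-0.035,0],"turn": [0,0,0]},
    {"grip": 0.045,"slide": [0,-0.035,0],"turn": [0,0,0]},
    {"grip": 0.045,"slide": [0,-0.03,0],"turn": [0,0,0]},
    {"grip": 0.045,"slide": [0,0,0.01],"turn": [0,0,0]},
  ],
)

```text
t: 14.9
ee_pos: [0.5058, -0.1064, 0.1756]
ee_rot: [[-0.897, -0.126, 0.423], [-0.115, 0.992, 0.051], [-0.426, -0.003, -0.905]]
contact_force: [0.1, -0.0, -0.5]
gripper_width: 0.568
gripper_force: 20.0
```

Emit:
jog_arm(
  moves=[
    {"grip": 0.045,"slide": [-0.003,0,0.02],"turn": [0,0,0]},
    {"grip": 0.045,"slide": [0,0,0.02],"turn": [0,0,0]},
    {"grip": 0.045,"slide": [0,0,0],"turn": [0,0,0]},
    {"grip": 0.045,"slide": [0,0,0],"turn": [0,0,0]},
  ],
)

```text
t: 15.3
ee_pos: [0.524, -0.0992, 0.1386]
ee_rot: [[-0.898, -0.132, 0.419], [-0.119, 0.991, 0.057], [-0.423, 0.001, -0.906]]
contact_force: [0.6, 0.3, -0.4]
gripper_width: 0.571
gripper_force: 20.0
```

```bash
python3 -c "
from h import *
where(-.13)
im=eyes.get_image('wrist')[:,:,::-1].copy(); cv2.imwrite('pics/w7raw.png',im)
overlay('wrist',im,0,0,560,420,1.4,'pics/w7.png',(-.13,-.012,0),(0,.002,0))"
```

```text
TCP in deck [-0.0133  0.0013  0.0422] w 53.7 f [ 0.6  0.3 -0.4]
```

View pics/w7.png

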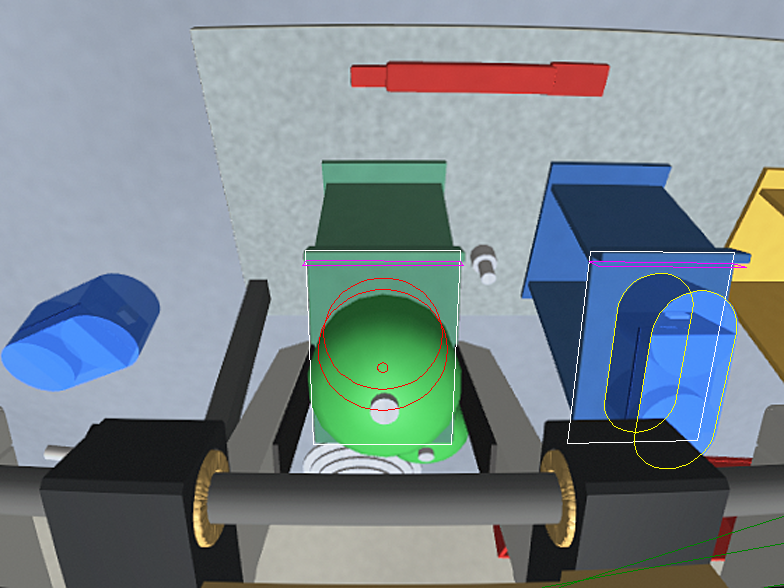

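The bell is over the green deck at about (385,375), and the box lies on the blue deck at about (670,370) with a small gap to the lip. I'm lowering the bell.

Emit:
jog_arm(
  moves=[
    {"grip": 0.045,"slide": [0,-0.001,0.015],"turn": [0,0,0]},
    {"grip": 0.045,"slide": [0,0,0.01],"turn": [0,0,0]},
    {"grip": 0.045,"slide": [0,0,0.005],"turn": [0,0,0]},
    {"grip": 0.045,"slide": [0,0,0.003],"turn": [0,0,0]},
    {"grip": 0.045,"slide": [0,0,0.001],"turn": [0,0,0]},
    {"grip": 0.045,"slide": [0,0,0],"turn": [0,0,0]},
    {"grip": 0.045,"slide": [0,0,0],"turn": [0,0,0]},
  ],
)

```text
t: 16.05
ee_pos: [0.5391, -0.0996, 0.1085]
ee_rot: [[-0.898, -0.13, 0.421], [-0.118, 0.991, 0.055], [-0.424, -0.0, -0.906]]
contact_force: [0.4, 0.6, -1.8]
gripper_width: 0.57
gripper_force: 20.0
```

```bash
python3 -c "
from h import *
where(-.13)"
```

```text
TCP in deck [-0.0125 -0.0011  0.0086] w 53.6 f [ 0.4  0.6 -1.8]
```

Emit:
jog_arm(
  moves=[
    {"grip": 0.045,"slide": [0,0,0.0008],"turn": [0,0,0]},
    {"grip": 0.045,"slide": [0,0,0],"turn": [0,0,0]},
    {"grip": 0.045,"slide": [0,0,0],"turn": [0,0,0]},
  ],
)

```text
t: 16.35
ee_pos: [0.5394, -0.0996, 0.1081]
ee_rot: [[-0.898, -0.131, 0.42], [-0.118, 0.991, 0.055], [-0.424, -0.001, -0.906]]
contact_force: [-5.2, -0.6, 6.4]
gripper_width: 0.57
gripper_force: 20.0
```

Contact is felt (about 8 N). I'm releasing, retracting and backing away.

Emit:
jog_arm(
  moves=[
    {"grip": 0.056,"slide": [0,0,0],"turn": [0,0,0]},
    {"grip": 0.06,"slide": [0,0,0],"turn": [0,0,0]},
    {"grip": 0.075,"slide": [0,0,0],"turn": [0,0,0]},
    {"grip": 0.08,"slide": [0,0,0],"turn": [0,0,0]},
    {"grip": 0.08,"slide": [0,0,-0.02],"turn": [0,0,0]},
    {"grip": 0.08,"slide": [0,0,-0.04],"turn": [0,0,0]},
    {"grip": 0.08,"slide": [0,0,-0.04],"turn": [0,0,0]},
    {"grip": 0.08,"slide": [0,0.03,-0.02],"turn": [0,0,0]},
    {"grip": 0.08,"slide": [0,0.03,0],"turn": [0,0,0]},
    {"grip": 0.08,"slide": [0,0,0],"turn": [0,0,0]},
    {"grip": 0.08,"slide": [0,0,0],"turn": [0,0,0]},
  ],
)

```text
t: 17.45
ee_pos: [0.481, -0.0463, 0.2161]
ee_rot: [[-0.898, -0.131, 0.421], [-0.119, 0.991, 0.055], [-0.424, -0.001, -0.906]]
contact_force: [0.4, 0.1, 0.3]
gripper_width: 0.854
gripper_force: 0.0
```

```bash
python3 -c "
from h import *
where(-.13)
im=eyes.get_image('wrist')[:,:,::-1].copy(); cv2.imwrite('pics/w8raw.png',im)
overlay('wrist',im,0,0,560,420,1.4,'pics/w8.png',(-.13,-.012,0),(0,.002,0))"
```

```text
TCP in deck [-0.013   0.0593  0.1275] w 80.2 f [0.4 0.1 0.3]
```

View pics/w8.png

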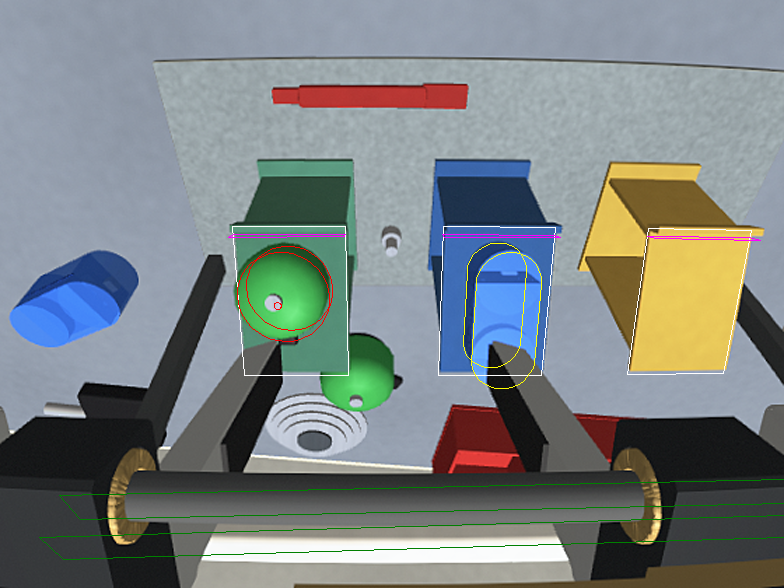

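The bell is on the green deck, around (283,293), and the box is on the blue deck, around (505,310). Both match the planned overlay, with the yellow deck empty, the lever and adjuster unmoved, and the gripper clear.

```bash
python3 -c "
from rig import ctrl
print(ctrl.finish_job())"
```

```text
the job is handed in; nothing more can be done
None
```

I swapped the bell and box and handed the job in at about 17.5 s. The last wrist picture shows the bell on the green deck, the box lengthwise on the blue deck and the yellow stand empty; no verdict came back.

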